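Set the blow-off air valve to half open

ROBOT

A 6-joint arm with a two-finger parallel gripper is mounted at the origin on the work surface. World frame = base frame: x ahead of the robot, y to its left, z up, the work surface at z = 0. Lengths are in m, angles in degrees, forces in N, time in s.
With the tool pointing down it reaches from about 0.25 to 0.725 m from the base axis. Payload 9.7 kg.
Tool frame: the origin (TCP) lies midway between the tips of the shut fingers; the grasp point (between the pads) lies 19 mm behind it; z points along the fingers, y is the line along which they close (so a half turn about z gives the same grasp; the last joint's range is limited). The gripper opens to 85 mm and grips with 20 to 120 N. Pads are 22 mm wide; open, the fingers measure 114 mm over their backs; the gripper's body (76 mm by 85 mm) begins 54 mm behind the grasp point. The pads swing forward as they close: fully open they stand 13 mm farther back than shut.
Start: joints at [67.552, 4.979, 10.078, 95.1, 0, 90], TCP at [0.21, 0.508, 0.231] pointing down, gripper open.
Joint ranges: [-179.16, 179.16], [-48.56, 103.87], [-65.8, 70.77], [-126.05, 130.52], [-82.76, 87.17], [-180, 180]. Speed limits (degrees/s): [127.2, 127.2, 147.25, 180, 180, 180].

INTERFACE

Orientations are given as [roll, pitch, yaw] about the fixed x, y, z axes, in that order (R = Rz(yaw) Ry(pitch) Rx(roll)).
In Python, from workcell import bot gives the robot as it stands. The module is installed in compiled form; this text tells all that it offers.
- The arm moves only by the tool send_rows, never from a script. Its argument "moves" is one flat list of numbers, 7 for each row, row after row: the shift along the world's x, y, z normalised to -1 to 1, where 1 is 0.025 m, then the turn, a rotation vector about the world's x, y, z normalised to -1 to 1, where 1 is 0.15 rad, then the closure, from -1 (fully open) to 1 (shut), so that 0 is half open. A call has 1 to 8 rows; each row shifts and turns the commanded pose from where the row before left it; what a row does not reach is not made up. A row lasts 1/8 s, in which the tool goes at most 62.5 mm and 10.7 degrees, less where a joint would pass 70% of its speed; a pose out of reach is approached as far as the arm can. A call with a number of a shift or a turn outside -1 to 1 is refused whole. A call with a gripper value outside its range is refused whole. The fingers move at their own pace and stop on an object; "squeeze" is the grip in N (left out, the last holds). Time passes only in rows, so rows that do not move let the fingers close. It gives the time, the measured TCP pose, the force, the opening and the grip force at its end, in the units of the state.
- bot.get_obs(): the state, without advancing time (a new reading comes with each control period).
- bot.camera(name): name is "scene" or "top"; returns a dict with "color" (400x640x3 uint8, red, green, blue), "camera_matrix" (3x3 intrinsics, pixels), "R" (3x3) and "t" (3): a world point X has camera coordinates R X + t. Camera axes: x right, y down, z forward; pixel columns grow to the right and rows downward; lengths in m; the calibration is good to about 2 mm. A picture is of the moment at which its call begins. There is no depth.
- bot.job_done(): hands the job in; it is judged then, once.
Trained networks look in the newest picture that a camera, given by its name, has taken for a name from the list of things; names that differ only in an ending like _2 or _b are one class to them, and where a whole thing is asked for, a point or a joint stands for the part that bears it (a point fixed in the world has none). Each returns a list of dicts, best first, with "p" (0 to 1); they miss things now and then, are a little off and sometimes report something else, mostly with a low value. They report only what shows in the picture. A call takes as long as a camera call.
- bot.boxes_of(camera, query): "extent" ([left, top, right, bottom] in pixels, round what is visible of it).
- bot.trace(camera, query): "region" (400x640 bool, what is visible of it) and "extent" ([left, top, right, bottom] in pixels, round what is visible of it).
- bot.landmark_of(camera, query): "pixel" ([column, row] in pixels: a listed point, or the origin of a listed thing).
The state is a dict: "time": time; "q": joint angles; "qd": joint speeds; "joint_efforts": joint torques, N m; "ee_pos": TCP position; "tcp_rot": TCP orientation; "wrist_force": force on the tool from outside, world axes, zero at the start; "torque": the same for the moment, N m; "opening": finger opening in m; "grasp_force": force on a finger pad.
Only numpy, scipy, OpenCV 4.12 (cv2) and the standard library are available. Lean on these libraries where they do the work, as an engineer would, in place of code of your own. Each camera call takes 0.05 s, during which the arm holds its last target. There are 200 camera calls.

TASK

The blow-off air at this camera-module inspection bench should run at half flow. Turn the ball valve with the short two-winged tee handle from nearly shut to half open (handle at 45 degrees, midway between across and along its pipe) and let go of it. Leave the long-lever valve as it is set and do not push the black camera module about.

Things in the scene. Friction and masses are not known exactly. Their poses are not given: they have to be found in the camera images.
- tee_handle (a joint): Opening of the valve, rad: 0 shut (tee handle across its pipe, at a stop), pi/4 half, pi/2 full (along the pipe, at a stop). Grows counter-clockwise seen from above about a vertical axis; starts at 0 to 0.3. Friction 0.15 N m, no spring: stays where left. Black ticks on the white disc under the handle mark shut, half (thick tick) and full, on both sides.
- tee_grip (a point): Middle of the black tee handle, on its turning axis, 95 mm above the bench: a straight bar 64 long, 12 thick, 22 mm high (z 84 to 106), centred here. Turns with it: x along the wings, y across the thickness, z up. Clear below down to z 65: there a 76 mm disc, steel valve body, pipe, and a 120 x 70 mm plate, long side along the pipe. Bolted down; place and yaw vary.
- lever_tip (a point): On top of the long one-sided flat black lever (18 wide, 7 mm thick) of the other ball valve, 100 mm out from its turning axis, 94 mm above the bench; x points outward along it. Bystander on the same kind of valve body. A third fixed fitting, a regulator with a round black knob, 97 mm high, is also a bystander.
- module: Loose black camera module, 60 x 60 mm and 40 mm high with a 48 mm round lens barrel on top (52 mm in all); origin at the centre of its underside, z up. Bystander on the bench, on the far side of the valves.

How it is judged:
By the outcome, as a careful person would: the job done as asked, in the order asked, and still so for the second after the job is handed in, with the robot touching nothing.
It also fails if it takes over 26 s, if anything falls off the work surface, if the arm or the gripper's body presses on something with over 40 N, if the wrist force passes 120 N, or if a joint passes its speed limit or range.

## Working session

There is one attempt and no reset: what is moved stays moved. The work goes in short steps, Python scripts to look and compute and a tool call to move; the robot and the scene stay as the last step left them, time stands still between calls to the robot, and variables do not carry over. Pictures are saved under pics/ and viewed, at most 10 in all, crops included, and the job is handed in when it is done.

Besides the shell and the picture viewer there is one more tool, called after "Request:" as name(argument=value, ...) on one line, values as JSON. send_rows: Moves the arm, as the interface text tells. Its arguments: {"type":"object","properties":{"moves":{"type":"array"},"squeeze":{"type":"number"}},"required":["moves"]}

```bash
mkdir -p pics
cat > h.py <<'E'
import numpy as np, cv2
from workcell import bot
def ray(c,px,z):
    K,R,t=np.array(c["camera_matrix"]),np.array(c["R"]),np.array(c["t"])
    d=R.T@np.linalg.solve(K,[px[0],px[1],1.]); o=-R.T@t
    return o+d*(z-o[2])/d[2]
E
python3 - <<'E'
from h import *
for n in("scene","top"):
    c=bot.camera(n); cv2.imwrite(f"pics/{n}0.png",c["color"][:,:,::-1])
    print(n,"cam",(-np.array(c["R"]).T@np.array(c["t"])).round(3))
    for q,z in(("tee_grip",.095),("lever_tip",.094),("module",0)):
        for r in bot.landmark_of(n,q)[:2]: print(q,r["p"],r["pixel"],ray(c,r["pixel"],z).round(4))
    for r in bot.trace(n,"tee_handle")[:2]:
        print("tee",r["p"],r["extent"],r["region"].sum())
        (cx,cy),(w,h),a=cv2.minAreaRect(np.argwhere(r["region"])[:,::-1].astype(np.float32)); print(cx,cy,w,h,a)
E
```

```text
scene cam [1.135 0.047 0.737]
tee_grip 0.64 [321.0, 159.6] [0.4413 0.0347 0.095 ]
lever_tip 0.72 [235.0, 177.7] [ 0.5062 -0.1526  0.094 ]
module 0.6 [292.8, 286.6] [ 0.718  -0.0134  0.    ]
tee 0.68 [310.1, 153.4, 331.4, 170.7] 255
319.8965759277344 162.75863647460938 27.11151885986328 10.39893913269043 21.801410675048828
top cam [0.518 0.064 1.015]
tee_grip 0.76 [330.8, 257.8] [0.4534 0.0327 0.095 ]
lever_tip 0.94 [417.3, 235.5] [ 0.504  -0.1564  0.094 ]
module 0.97 [350.2, 145.6] [ 0.7196 -0.0149  0.    ]
tee 0.61 [315.6, 251.1, 343.7, 267.8] 182
330.42303466796875 258.6153564453125 29.12175941467285 6.656402587890625 33.6900634765625
```

Run:
```python
from h import *
a=cv2.imread("pics/top0.png"); b=cv2.imread("pics/scene0.png")
A=cv2.resize(a[200:310,260:420],(800,550),interpolation=cv2.INTER_CUBIC); cv2.imwrite("pics/topc.png",A)
B=cv2.resize(b[110:220,240:400],(800,550),interpolation=cv2.INTER_CUBIC); cv2.imwrite("pics/scenec.png",B)
```

```text
(no output)
```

View pics/top0.png

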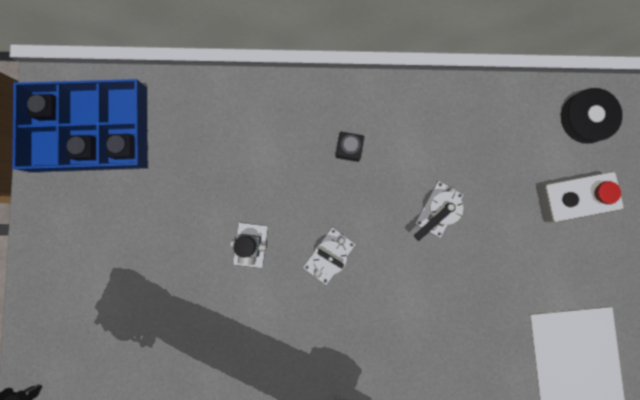

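View pics/topc.png

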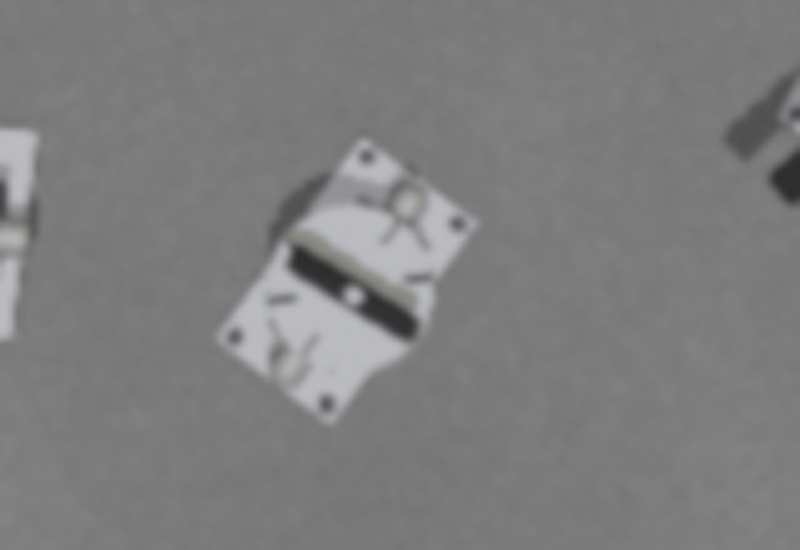

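View pics/scenec.png

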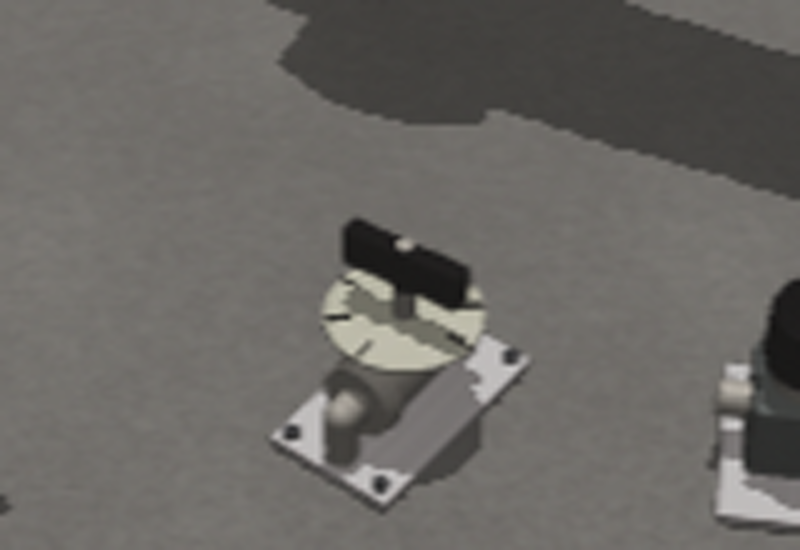

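The top view shows the tee handle at about (331,259), close to across its pipe. The thick half ticks are at about (316,260) and (344,255). The long-lever valve is at (440,215), the module at (350,146) and the regulator at (247,244). I'll measure the handle more precisely next.

```bash
cat >> h.py <<'E'
def crop2px(u,v,x0,y0): return ((u+.5)/5-.5+x0,(v+.5)/5-.5+y0)
def ang(a,b): d=b-a; return np.degrees(np.arctan2(d[1],d[0]))%180
def bar(c,cx,cy,z=.106):
    # dark pixels near the handle -> world at bar top, PCA
    g=c["color"].max(2).astype(float); pts=[];w=[]
    G=cv2.resize(g[int(cy)-25:int(cy)+25,int(cx)-25:int(cx)+25].astype(np.float32),None,fx=5,fy=5,interpolation=cv2.INTER_CUBIC)
    m=(G<70).astype(np.uint8); n,l,s,ce=cv2.connectedComponentsWithStats(m)
    k=1+np.argmin(np.hypot(*(ce[1:]-125).T)+1e3*(s[1:,4]<300))
    P=np.array([ray(c,crop2px(u,v,int(cx)-25,int(cy)-25),z)[:2] for v,u in np.argwhere(l==k)])
    (x,y),(ww,hh),a=cv2.minAreaRect((P*1000).astype(np.float32))
    ev,V=np.linalg.eigh(np.cov(P.T)); d=V[:,1]
    return (x,y),(ww,hh),np.degrees(np.arctan2(d[1],d[0]))%180,len(P)
E
python3 - <<'E'
from h import *
c=bot.camera("top"); s=bot.camera("scene")
f=lambda u,v,z: ray(c,crop2px(u,v,260,200),z)
print("dot top",f(353,295,.106),"dot scene",ray(s,crop2px(404,243,240,110),.106))
print("bar",bar(c,330.6,259))
print("bar ends",ang(f(291,259,.106),f(416,328,.106)))
b=[f(*p,.012) for p in((366,157),(457,223),(326,403),(235,336))]
print("long",ang(b[3],b[0]),ang(b[2],b[1]),"short",ang(b[0],b[1]),ang(b[3],b[2]), "centre",sum(b)/4, [np.linalg.norm(b[3]-b[0]),np.linalg.norm(b[0]-b[1])])
print("half ticks",ang(f(283,299,.065),f(420,277,.065)),"pipe",ang(f(290,365,.04),f(408,200,.04)))
o=bot.get_obs(); print(o["ee_pos"],o["tcp_rot"],o["opening"],o["time"])
E
```

```text
dot top [0.45244172 0.03439558 0.106     ] dot scene [0.44856199 0.03341831 0.106     ]
bar ((462.58331298828125, 49.457603454589844), (25.99262046813965, 9.162921905517578), np.float64(59.049756531233015), 1156)
bar ends 61.92634096999808
long 144.36487465047446 144.3165097945333 short 54.815616587502035 54.561317277940816 centre [0.45298552 0.03460449 0.012     ] [np.float64(0.10477315046610534), np.float64(0.05338188917449459)]
half ticks 99.69565635632509 pipe 144.8866743277572
[0.21001108 0.50831283 0.23129266] [1.79999112e+02 2.54029868e-04 1.57549985e+02] 0.08561432169542375 0.6
```

Request:
send_rows(moves=[0.485,-0.948,0,0,0,-0.56,-1,0.485,-0.948,0,0,0,-0.56,-1,0.485,-0.948,0,0,0,-0.56,-1,0.485,-0.948,0,0,0,-0.56,-1,0.485,-0.948,0,0,0,-0.56,-1,0.485,-0.948,0,0,0,-0.56,-1,0.485,-0.948,0,0,0,-0.56,-1,0.485,-0.948,0,0,0,-0.56,-1])

```text
time: 1.6
ee_pos: [0.3073, 0.3179, 0.2314]
tcp_rot: [180.0, -0.0, 118.9]
wrist_force: [-0.1, 0.7, 0.2]
opening: 0.0856
grasp_force: 0.0
```

Request:
send_rows(moves=[0.485,-0.948,0,0,0,-0.56,-1,0.485,-0.948,0,0,0,-0.56,-1,0.485,-0.948,0,0,0,-0.56,-1,0.485,-0.948,0,0,0,-0.56,-1,0.485,-0.948,0,0,0,-0.56,-1,0.485,-0.948,0,0,0,-0.56,-1,0.485,-0.948,0,0,0,-0.56,-1,0.485,-0.948,0,0,0,-0.56,-1])

```text
time: 2.6
ee_pos: [0.4043, 0.1283, 0.2314]
tcp_rot: [180.0, -0.0, 80.4]
wrist_force: [-0.4, 0.3, 0.4]
opening: 0.0852
grasp_force: 0.0
```

Request:
send_rows(moves=[0.485,-0.948,0,0,0,-0.56,-1,0.485,-0.948,0,0,0,-0.56,-1,0.485,-0.948,0,0,0,-0.56,-1,0.485,-0.948,0,0,0,-0.56,-1,0,0,0,0,0,0,-1,0,0,0,0,0,0,-1])

```text
time: 3.35
ee_pos: [0.4523, 0.0346, 0.2313]
tcp_rot: [-180.0, -0.0, 61.3]
wrist_force: [-0.6, -0.6, -0.6]
opening: 0.0857
grasp_force: 0.0
```

Request:
send_rows(moves=[0,0,-0.85,0,0,0,-1,0,0,-0.85,0,0,0,-1,0,0,-0.85,0,0,0,-1,0,0,-0.85,0,0,0,-1,0,0,-0.85,0,0,0,-1,0,0,-0.85,0,0,0,-1,0,0,-0.6,0,0,0,-1,0,0,-0.4,0,0,0,-1])

```text
time: 4.35
ee_pos: [0.4523, 0.0348, 0.0783]
tcp_rot: [-180.0, 0.0, 61.4]
wrist_force: [-0.7, -0.6, 0.3]
opening: 0.0853
grasp_force: 0.0
```

Request:
send_rows(moves=[0,0,0,0,0,0,0,0,0,0,0,0,0,0.3,0,0,0,0,0,0,0.5,0,0,0,0,0,0,0.6,0,0,0,0,0,0,0.6], squeeze=20)

```text
time: 4.97
ee_pos: [0.4526, 0.0343, 0.0789]
tcp_rot: [180.0, -0.0, 61.3]
wrist_force: [-0.1, -0.2, -0.4]
opening: 0.0171
grasp_force: 0.0
```

Nothing is in contact yet at 17 mm opening. I'll close at 20 N.

Request:
send_rows(moves=[0,0,0,0,0,0,1,0,0,0,0,0,0,1,0,0,0,0,0,0,1,0,0,0,0,0,0,1], squeeze=20)

```text
time: 5.48
ee_pos: [0.4526, 0.0343, 0.0789]
tcp_rot: [180.0, -0.0, 61.3]
wrist_force: [0.3, -0.1, 2.7]
opening: 0.0118
grasp_force: 19.9
```

Request:
send_rows(moves=[0,0,0,0,0,0.55,1,0,0,0,0,0,0.55,1,0,0,0,0,0,0.55,1,0,0,0,0,0,0.55,1,0,0,0,0,0,0.55,1,0,0,0,0,0,0.55,1,0,0,0,0,0,0.55,1,0,0,0,0,0,0.55,1])

```text
time: 6.48
ee_pos: [0.4527, 0.0343, 0.0789]
tcp_rot: [180.0, 0.0, 99.3]
wrist_force: [1.0, -0.7, 2.0]
opening: 0.0113
grasp_force: 21.1
```

Request:
send_rows(moves=[0,0,0,0,0,0.04,1,0,0,0,0,0,0,1,0,0,0,0,0,0,1])

```text
time: 6.85
ee_pos: [0.4527, 0.0343, 0.0789]
tcp_rot: [180.0, -0.0, 99.4]
wrist_force: [1.3, 0.1, 3.3]
opening: 0.0117
grasp_force: 19.6
```

Request:
send_rows(moves=[0,0,0,0,0,0,0.5,0,0,0,0,0,0,0,0,0,0,0,0,0,-0.5,0,0,0,0,0,0,-1,0,0,0,0,0,0,-1,0,0,0,0,0,0,-1])

```text
time: 7.6
ee_pos: [0.4525, 0.0343, 0.0788]
tcp_rot: [-180.0, -0.0, 99.5]
wrist_force: [-0.5, -0.7, -0.4]
opening: 0.0853
grasp_force: 0.0
```

Request:
send_rows(moves=[0,0,0.5,0,0,0,-1,0,0,1,0,0,0,-1,0,0,1,0,0,0,-1,0,0,1,0,0,0,-1,0,0,1,0,0,0,-1,0,0,1,0,0,0,-1,-0.5,0.8,0.5,0,0,0,-1,-0.5,0.9,0,0,0,0,-1])

```text
time: 8.6
ee_pos: [0.4277, 0.0772, 0.2308]
tcp_rot: [179.9, -0.0, 99.4]
wrist_force: [0.6, 1.0, 0.6]
opening: 0.0855
grasp_force: 0.0
```

Request:
send_rows(moves=[-0.5,0.9,0,0,0,0,-1,-0.5,0.9,0,0,0,0,-1,-0.5,0.9,0,0,0,0,-1,-0.5,0.9,0,0,0,0,-1,-0.5,0.9,0,0,0,0,-1,-0.5,0.9,0,0,0,0,-1,-0.5,0.9,0,0,0,0,-1,-0.5,0.9,0,0,0,0,-1])

```text
time: 9.6
ee_pos: [0.3271, 0.2575, 0.2298]
tcp_rot: [179.9, -0.0, 99.5]
wrist_force: [0.9, 0.4, 0.2]
opening: 0.0856
grasp_force: 0.0
```

Run:
```python
from h import *
c=bot.camera("top"); a=c["color"][:,:,::-1]; cv2.imwrite("pics/top1c.png",cv2.resize(a[200:310,260:420],(800,550),interpolation=cv2.INTER_CUBIC))
for q,z in(("lever_tip",.094),("module",0)):
    r=bot.landmark_of("top",q)[0]; print(q,ray(c,r["pixel"],z).round(4))
print(bot.get_obs()["time"])
```

```text
lever_tip [ 0.505  -0.1544  0.094 ]
module [ 0.72   -0.0097  0.    ]
9.75
```

View pics/top1c.png

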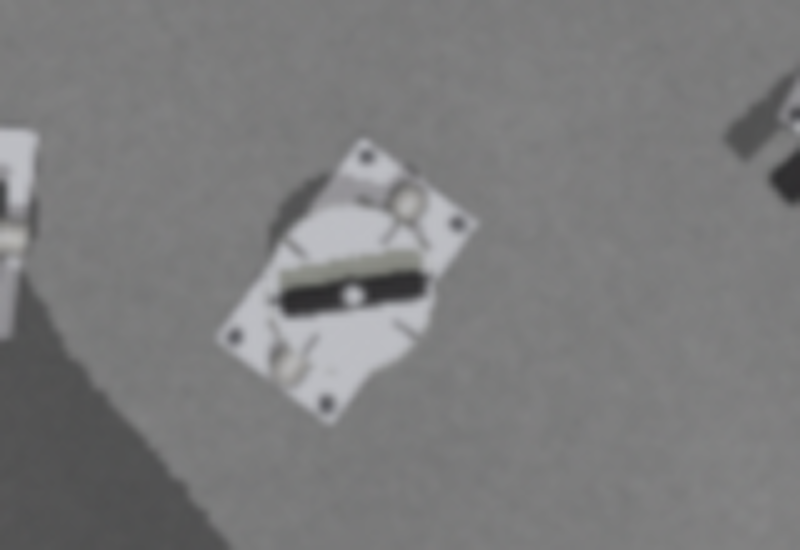

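The handle now lies over the half ticks, with its ends at about (281,302) and (426,284) in the crop. I'll measure its angle more exactly.

Run:
```python
from h import *
c=bot.camera("top")
f=lambda u,v,z: ray(c,crop2px(u,v,260,200),z)
for fn in("topc","top1c"):
    g=cv2.imread(f"pics/{fn}.png").max(2); yy,xx=np.mgrid[:550,:800]
    for th in(60,75,90):
        m=(g<th)&(np.hypot(xx-353,yy-295)<90)
        P=np.array([f(u,v,.106)[:2] for v,u in np.argwhere(m)])
        ev,V=np.linalg.eigh(np.cov(P.T)); d=V[:,1]; print(fn,th,np.degrees(np.arctan2(d[1],d[0]))%180,P.mean(0),len(P))
```

```text
topc 60 58.88654027181964 [0.45406491 0.0351185 ] 1718
topc 75 58.804417089023765 [0.45388247 0.03484721] 2372
topc 90 58.75120237520802 [0.45390892 0.03469261] 2957
top1c 60 98.96033863405599 [0.45392541 0.0349399 ] 1835
top1c 75 98.98712010840491 [0.45394261 0.03469217] 2543
top1c 90 99.00788926833393 [0.45408122 0.03474848] 3164
```

Run:
```python
from h import *
a=cv2.imread("pics/top0.png")[:,:,::-1].astype(int); b=bot.camera("top")["color"].astype(int)
for n,s in(("module",np.s_[120:170,325:375]),("lever",np.s_[175:245,400:470])): print(n,np.abs(a[s]-b[s]).mean(),np.abs(a[s]-b[s]).max())
print(bot.job_done())
```

```text
module 1.3256 3
lever 1.514625850340136 4
the job is handed in; nothing more can be done
None
```

The tee-handle valve is now half open: the handle measures within about 1° of the 45° mark, and it is released with the arm clear. The long-lever valve and camera module did not move, going by before-and-after pictures, and the job was handed in at about 10 s.

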